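Seat the red rotor on the mixer's flat drive

TASK

Put the rotor with the red handle and red caps on the bench mixer: pick it up by its handle, turn it until the slot under its hub lines up with the upright white blade of the drive, and lower it in your grip, without dropping it, fully home and centred on the drive; then let go. Leave the blue and the yellow rotor where they are.

Things in the scene. Friction and masses are not known exactly. Their poses are not given: they have to be found in the camera images.
- red_rotor_grip (a point): (mm) Loose upright rotor: white disc (94 across, top 40 up) with 5 mm high red caps, red handle bar, two grey feet 32 high. Point: on its axis, 72 above the feet's underside. Handle 36 long (x), 16 wide (y), from 40 to 90 up: grip across the 16. Under the disc a slot between the feet: 22 wide, 32 high, along x, open-ended (black marks on disc). z up; half-turn symmetric. 0.15-0.3 kg.
- drive_axis (a point): (mm) Drive axis of the mixer (fixed white box 190 x 160 x 60), at the top of its black drive table (104 across), 66 above the bench, where rotor feet rest. White blade rises from here: 44 long (x), 10 thick (y), 26 high, top 6 mm narrower; half-turn symmetric, z up. Stiffly braked: leave it. Rotor home: grip point 72 above this point; crosswise on the blade: 98.
- blue_rotor_grip (a point): The same point on the blue rotor, of the same shape with blue handle and caps: a bystander to leave alone.
- yellow_rotor_grip (a point): The same point on the yellow rotor, of the same shape with yellow handle and caps: a bystander to leave alone.
Things that resemble listed ones, but are neither listed nor needed, are in the scene too. Leave any green, purple or turquoise look-alike of the part that bears red_rotor_grip alone.

How it is judged (in metres and radians):
On the way:
1. the red rotor, held in the gripper, has been lowered over the blade (less than 20 mm short of home) (contact force between the fingers and anything else above 0.5 N and z of red_rotor_grip in the frame of drive_axis between 0.06 and 0.092 m and horizontal distance between red_rotor_grip and drive_axis below 0.015 m and angle between the x axis of red_rotor_grip and the x axis of drive_axis, either way round below 0.3 rad), for 0.05 s.
At the end, for the whole second after the job is handed in: The red rotor stands level (within 6 degrees) and fully home on the drive table (within 6 mm), its slot over the blade (in line within 17 degrees) and its axis within 15 mm of the drive's, released; the blue and the yellow rotor are within 30 mm of where they stood (z of red_rotor_grip in the frame of drive_axis between 0.066 and 0.078 m and horizontal distance between red_rotor_grip and drive_axis below 0.015 m and angle between the x axis of red_rotor_grip and the x axis of drive_axis, either way round below 0.3 rad and angle between red_rotor_grip's own z axis and vertical below 0.1 rad and contact force between the fingers and anything else below 0.5 N and distance of each of blue_rotor_grip, yellow_rotor_grip from where it was at the start of the episode below 0.03 m); the robot touches nothing.
It fails at once if the blue or the yellow rotor is displaced by more than 30 mm (distance of any of blue_rotor_grip, yellow_rotor_grip from where it was at the start of the episode above 0.03 m).
It also fails if it takes over 38 s, if anything falls off the work surface, if the arm or the gripper's body presses on something with over 40 N, if the wrist force passes 120 N, or if a joint passes its speed limit or range.

ROBOT

A 6-joint arm with a two-finger parallel gripper is mounted at the origin on the work surface. World frame = base frame: x ahead of the robot, y to its left, z up, the work surface at z = 0. Lengths are in mm, angles in rad, forces in N, time in s.
With the tool pointing down it reaches from about 375 to 975 mm from the base axis. Payload 3.8 kg.
Tool frame: the origin (TCP) lies on the mounting face of the last link; the fingertips stand 173 mm ahead of it and the grasp point (between the pads) lies 155 mm ahead of it; z points along the fingers, y is the direction in which the jaws open and shut (so a half turn about z gives the same grasp; the last joint's range is limited). The gripper opens to 85 mm and grips with 20 to 120 N. Pads are 22 mm wide; open, the fingers measure 114 mm over their backs; the gripper's body (76 mm by 85 mm) begins 54 mm behind the grasp point. The pads swing forward as they close: fully open they stand 13 mm farther back than shut.
Start: joints at [-1.147, 0.264, 1.604, -0, 1.274, -0.037], TCP at [300.143, -604.594, 404.68] pointing down, gripper open.
Joint ranges: [-2.63, 2.63], [-0.94, 2.18], [0.31, 2.57], [-1.31, 4.45], [0, 2.66], [-2.55, 2.55]. Speed limits (rad/s): [2.57, 2.57, 3.14, 3.14, 3.14, 3.14].

INTERFACE

Orientations are given as a 3x3 rotation matrix whose columns are the frame's x, y, z axes.
In Python, from plant import monitor, imaging, robot gives the robot as it stands.
- The arm moves only by the tool send_rows, never from a script. Its argument "deltas" is a list of rows, each an object with "linear": the shift along the tool's x, y, z in mm, a list of three; "rot": the turn, a rotation vector about the tool's x, y, z in degrees, a list of three; "hand": the closure, from -1 (fully open) to 1 (shut). In form: [{"linear": [dx, dy, dz], "rot": [rx, ry, rz], "hand": hand}, ...]. A call has 1 to 12 rows; each row shifts and turns the pose as measured when the row begins, along the tool's axes as they then stand; what a row does not reach is not made up. A row lasts 1/12 s, in which the tool goes at most 41.7 mm and 7.16 degrees, less where a joint would pass 70% of its speed; a pose out of reach is approached as far as the arm can. A call with a gripper value outside its range is refused whole. The fingers move at their own pace and stop on an object; "squeeze" is the grip in N (left out, the last holds). Time passes only in rows, so rows that do not move let the fingers close. It gives the time, the measured TCP pose, the force and the opening at its end, in the units of the state.
- monitor.state(): the state, without advancing time (a new reading comes with each control period).
- imaging.get_image(name): name is "scene" or "side" or "wrist"; returns a dict with "color" (400x640x3 uint8, red, green, blue), "z_map" (400x640 float32, mm along the optical axis (not along the pixel's ray), 0 where there is no reading), "mtx" (3x3 intrinsics, pixels), "dist_coeffs" ([k1, k2, p1, p2, k3] as OpenCV has them; the pictures are not rectified), "rvec" (rotation vector, rad) and "tvec" (3), from world to camera coordinates, as OpenCV has them. Camera axes: x right, y down, z forward; pixel columns grow to the right and rows downward; lengths in mm; the calibration is good to about 2 mm. A picture is of the moment at which its call begins.
- robot.close_job(): hands the job in, once; it reports no verdict.
Trained networks look in the newest picture that a camera, given by its name, has taken for a name from the list of things; names that differ only in an ending like _2 or _b are one class to them, and where a whole thing is asked for, a point or a joint stands for the part that bears it (a point fixed in the world has none). Each returns a list of dicts, best first, with "conf" (0 to 1); they miss things now and then, are a little off and sometimes report something else, mostly with a low value. They report only what shows in the picture. A call takes as long as a camera call. They do not tell look-alikes from the thing itself.
- imaging.cut_out(label, camera): "pixels" (400x640 bool, what is visible of it) and "point" ([row, column] in pixels, amid what is visible of it).
The state is a dict: "time_s": time; "qpos": joint angles; "qd": joint speeds; "effort": joint torques, N m; "tcp_pos": TCP position; "ee_rot": TCP orientation; "contact_force": force on the tool from outside, world axes, zero at the start; "ft_torque": the same for the moment, N m; "grip_width": opening from 0.0 (shut) to 1.0 (fully open).
Only numpy, scipy, OpenCV 4.12 (cv2) and the standard library are available. Lean on these libraries where they do the work, as an engineer would, in place of code of your own. Each camera call takes 0.05 s, during which the arm holds its last target.

## Working session

There is one attempt and no reset: what is moved stays moved. The work goes in short steps, Python scripts to look and compute and a tool call to move; the robot and the scene stay as the last step left them, time stands still between calls to the robot, and variables do not carry over. Pictures are saved under pics/ and viewed, and the job is handed in when it is done.

Besides the shell and the picture viewer there is one more tool, called after ">>>" in YAML: its name, and indented under it one key for each argument. send_rows: Moves the arm, as the interface text tells. Its arguments: {"type":"object","properties":{"deltas":{"type":"array"},"squeeze":{"type":"number"}},"required":["deltas"]}

```bash
mkdir -p pics; cat > h.py <<'E'
import numpy as np, cv2
from plant import monitor, imaging, robot
def save(im,n): cv2.imwrite('pics/'+n,im['color'][:,:,::-1])
def pts(im,mask=None):
    z=im['z_map']; m=z>0
    if mask is not None: m&=mask
    v,u=np.nonzero(m)
    p=cv2.undistortPoints(np.stack([u,v],1).astype(np.float64)[:,None],im['mtx'],np.array(im['dist_coeffs'],float))[:,0]
    zz=z[v,u]; c=np.c_[p*zz[:,None],zz]
    R=cv2.Rodrigues(np.array(im['rvec'],float))[0]
    return (c-np.array(im['tvec']).ravel())@R, im['color'][v,u], v,u
E
ls; python3 - <<'E'
from h import *
for n in ['scene','side','wrist']:
    im=imaging.get_image(n); save(im,n+'0.png'); np.save(n+'0.npy',im,allow_pickle=True)
    for l in ['red_rotor_grip','drive_axis']:
        for d in imaging.cut_out(l,n): print(n,l,round(d['conf'],2),d['point'],d['pixels'].sum())
s=monitor.state();print(s['time_s'],s['ee_rot'])
E
```

```text
h.py
pics
scene red_rotor_grip 0.97 [169.5, 384.5] 1038
scene red_rotor_grip 0.92 [221.6, 466.0] 1656
scene red_rotor_grip 0.72 [259.6, 406.7] 1971
scene drive_axis 0.55 [220.5, 147.5] 1810
side red_rotor_grip 0.72 [152.5, 313.1] 1273
side red_rotor_grip 0.63 [148.8, 376.1] 1197
side red_rotor_grip 0.59 [146.6, 244.8] 1237
side drive_axis 0.67 [321.3, 351.4] 3185
side drive_axis 0.34 [207.2, 263.6] 1593
0.45 [[ 8.95684216e-01  4.44690657e-01 -7.47019521e-05]
 [ 4.44690662e-01 -8.95684190e-01  2.15064740e-04]
 [ 2.87279232e-05 -2.25849354e-04 -9.99999974e-01]]
```

View pics/scene0.png

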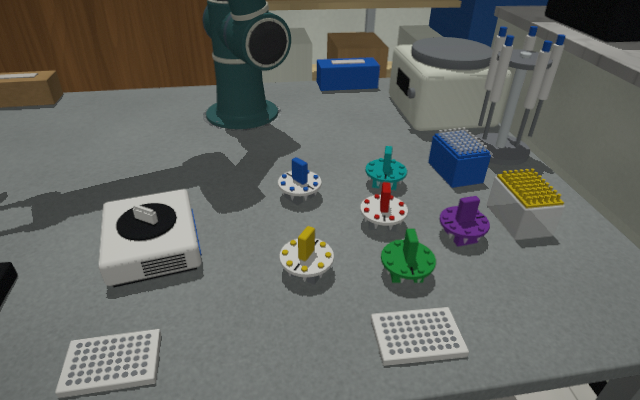

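View pics/side0.png

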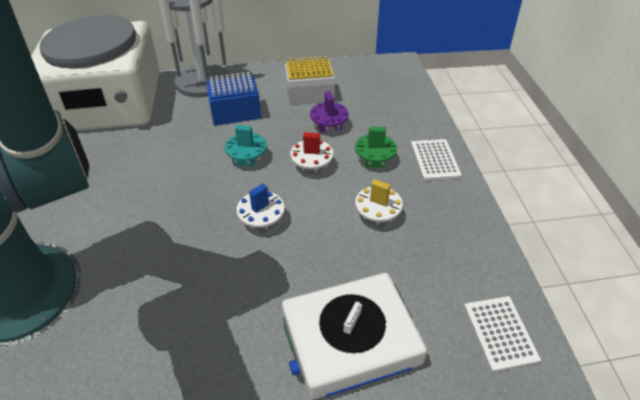

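View pics/wrist0.png

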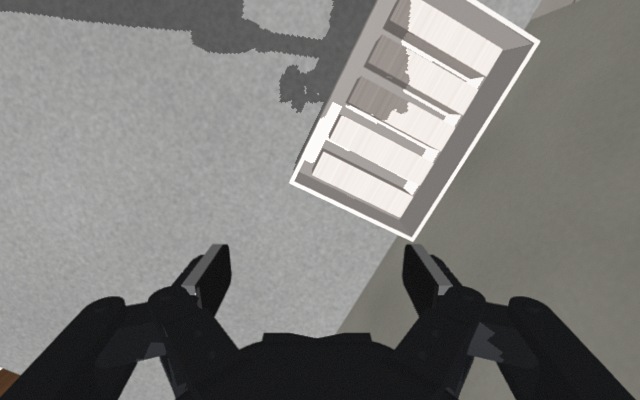

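The scene view shows the red rotor at about (384,205) and the mixer blade at (145,215). The side view shows them at (312,148) and (353,316). Blue and yellow rotors stand in front of red on the mixer side, with turquoise, green and purple look-alikes around it.

```bash
python3 - <<'E'
from h import *
col={'red':lambda c:(c[:,0]>120)&(c[:,1]<60)&(c[:,2]<60),'blue':lambda c:(c[:,2]>90)&(c[:,0]<60)&(c[:,1]<100),'yel':lambda c:(c[:,0]>120)&(c[:,1]>80)&(c[:,2]<70)&(c[:,0]>c[:,1]+20)}
box={'scene':{'red':(178,360,235,410),'blue':(150,275,205,325),'yel':(225,278,280,335)},'side':{'red':(128,288,178,335),'blue':(180,233,235,290),'yel':(178,352,228,406)}}
for n in ['scene','side']:
    im=np.load(n+'0.npy',allow_pickle=True).item()
    P,C,v,u=pts(im)
    for k in ['red','blue','yel']:
        b=box[n][k]; bb=(v>b[0])&(v<b[2])&(u>b[1])&(u<b[3])
        m=bb&col[k](C)&(P[:,2]>52)&(P[:,2]<100)
        q=P[m]; r=cv2.minAreaRect(q[:,:2].astype(np.float32)); print(n,k,m.sum(),np.round(q.mean(0)),q[:,2].max().round(1),np.round(r[0]),np.round(r[1],1),round(r[2],1))
        t=q[q[:,2]>q[:,2].max()-6]; 
        r=cv2.minAreaRect(t[:,:2].astype(np.float32)); print('   top',len(t),np.round(r[0],1),np.round(r[1],1),round(r[2],1))
        # disc: all points in box with z 34-47
        d=P[bb&(P[:,2]>34)&(P[:,2]<48)]; 
        e=cv2.fitEllipse(cv2.convexHull(d[:,:2].astype(np.float32))); print('   disc',np.round(e[0],1),np.round(e[1],1))
    b=(200,110,245,185) if n=='scene' else (290,315,360,392)
    bb=(v>b[0])&(v<b[2])&(u>b[1])&(u<b[3])
    C=C.astype(int)
    bl=bb&(C.min(1)>90)&(P[:,2]>72)&(P[:,2]<100); q=P[bl]
    r=cv2.minAreaRect(q[:,:2].astype(np.float32)); print(n,'blade',len(q),np.round(q.mean(0)),np.round(r[0],1),np.round(r[1],1),round(r[2],1),q[:,2].max())
    t=q[q[:,2]>86]
    r=cv2.minAreaRect(t[:,:2].astype(np.float32)); print('  top',len(t),np.round(r[0],1),np.round(r[1],1),round(r[2],1))
    k=bb&(C.max(1)<60)&(P[:,2]>55)&(P[:,2]<75); d=P[k]
    e=cv2.fitEllipse(cv2.convexHull(d[:,:2].astype(np.float32))); print('  table',np.round(e[0],1),np.round(e[1],1),d[:,2].mean())
E
```

```text
scene red 78 [581. 269.  89.] 91.7 [578. 270.] [14.5 35.1] 74.6
   top 76 [578.2 269.5] [13.3 35.1] 74.6
   disc [542.8 285.1] [104.2 178.1]
scene blue 280 [465. 116.  75.] 91.6 [460. 117.] [35.7 17.1] 35.4
   top 79 [460.5 116.2] [33.7 15.5] 34.4
   disc [459.8 116.4] [92.4 94.4]
scene yel 48 [692. 100.  90.] 91.9 [692. 100.] [11.1 31.1] 54.4
   top 48 [691.9  99.5] [11.1 31.1] 54.4
   disc [691.4  99.9] [93.1 94.9]
scene blade 253 [ 592. -174.   84.] [ 589.5 -175.4] [46.3 11.7] 59.4 93.72834541775507
  top 107 [ 590.  -174.5] [43.9 10.6] 58.1
  table [ 589.5 -175.5] [101.1 105.3] 66.06118586356477
side red 73 [578. 267.  87.] 91.1 [580. 268.] [12.1 33.9] 80.3
   top 64 [578.8 267.9] [11.5 32.6] 76.3
   disc [579.  269.3] [92.1 95.2]
side blue 229 [458. 111.  78.] 91.4 [460. 115.] [36.7 13.8] 33.6
   top 96 [459.1 114.8] [32.3 13.6] 32.7
   disc [459.5 116.8] [93.7 94.4]
side yel 84 [690.  97.  88.] 91.3 [691.  99.] [15.  30.9] 52.9
   top 78 [690.6  98.7] [15.  30.7] 52.9
   disc [691.1 100.4] [90.5 94.7]
side blade 230 [ 586. -178.   85.] [ 587.  -174.6] [44.2 10.7] 57.0 93.66527407807604
  top 95 [ 586.6 -174. ] [41.4  8.2] 57.5
  table [ 587.9 -175.3] [ 99.2 102.5] 64.49694559375253
```

```bash
python3 - <<'E'
from h import *
for n in ['scene','side']:
    im=np.load(n+'0.npy',allow_pickle=True).item()
    P,C,v,u=pts(im); C=C.astype(int)
    def pca(q,nm):
        q=q[:,:2]-q[:,:2].mean(0); w,V=np.linalg.eigh(q.T@q); a=V[:,1]; print(n,nm,round(np.degrees(np.arctan2(a[1],a[0])),1))
    m=(np.hypot(P[:,0]-579,P[:,1]-269)<30)&(P[:,2]>85)&(P[:,2]<100)&(C[:,0]>C[:,1]+50); pca(P[m],'red')
    m=(np.hypot(P[:,0]-588,P[:,1]+175)<30)&(P[:,2]>86)&(P[:,2]<100); pca(P[m],'blade')
    m=(P[:,2]>85)&(P[:,0]>250)&(np.abs(P[:,1])<500)&(P[:,2]<600)
    H={}
    for p in P[m]: 
        k=(int(p[0]//50)*50,int(p[1]//50)*50); H[k]=max(H.get(k,0),int(p[2]))
    print(sorted(H.items()))
# tool target: yaw of tool y
s=monitor.state()
R=np.array(s['ee_rot']); p=np.array(s['tcp_pos'])
print(R.T@(np.array([579,269,405])-p))
E
```

```text
scene red 168.3
scene blade 57.8
[((350, 450), 95), ((400, 100), 91), ((400, 300), 91), ((400, 450), 94), ((450, 100), 91), ((450, 300), 90), ((450, 450), 93), ((550, -200), 93), ((550, 250), 91), ((600, -200), 90), ((600, 350), 91), ((600, 400), 91), ((650, 50), 91), ((650, 100), 91), ((700, 50), 91), ((700, 100), 89), ((700, 250), 91)]
side red 165.2
side blade 55.6
[((350, 450), 95), ((400, 100), 90), ((400, 300), 92), ((400, 450), 93), ((450, 100), 91), ((450, 300), 88), ((450, 450), 92), ((550, -200), 93), ((550, 250), 91), ((600, -200), 89), ((600, 350), 90), ((600, 400), 90), ((650, 50), 91), ((650, 100), 92), ((700, 50), 90), ((700, 250), 92)]
[ 6.38223255e+02 -6.58441487e+02 -2.72858387e-01]
```

>>> send_rows:
  deltas:
    - {"linear": [28,-29,0],"rot": [0,0,0],"hand": -1}
    - {"linear": [28,-29,0],"rot": [0,0,0],"hand": -1}
    - {"linear": [28,-29,0],"rot": [0,0,0],"hand": -1}
    - {"linear": [28,-29,0],"rot": [0,0,0],"hand": -1}
    - {"linear": [28,-29,0],"rot": [0,0,0],"hand": -1}
    - {"linear": [28,-29,0],"rot": [0,0,0],"hand": -1}
    - {"linear": [28,-29,0],"rot": [0,0,0],"hand": -1}
    - {"linear": [28,-29,0],"rot": [0,0,0],"hand": -1}
    - {"linear": [28,-29,0],"rot": [0,0,0],"hand": -1}
    - {"linear": [28,-29,0],"rot": [0,0,0],"hand": -1}
    - {"linear": [28,-29,0],"rot": [0,0,0],"hand": -1}
    - {"linear": [28,-29,0],"rot": [0,0,0],"hand": -1}

```text
time_s: 1.45
tcp_pos: [448.5, -135.5, 403.5]
ee_rot: [[0.902, 0.431, 0.006], [0.431, -0.902, -0.007], [0.002, 0.008, -1.0]]
contact_force: [1.1, 0.7, -0.7]
grip_width: 0.997
```

>>> send_rows:
  deltas:
    - {"linear": [28,-29,0],"rot": [0,0,0],"hand": -1}
    - {"linear": [28,-29,0],"rot": [0,0,0],"hand": -1}
    - {"linear": [28,-29,0],"rot": [0,0,0],"hand": -1}
    - {"linear": [28,-29,0],"rot": [0,0,0],"hand": -1}
    - {"linear": [28,-29,0],"rot": [0,0,0],"hand": -1}
    - {"linear": [28,-29,0],"rot": [0,0,0],"hand": -1}
    - {"linear": [28,-29,0],"rot": [0,0,0],"hand": -1}
    - {"linear": [28,-29,0],"rot": [0,0,0],"hand": -1}

```text
time_s: 2.12
tcp_pos: [549.5, 182.5, 406.3]
ee_rot: [[0.902, 0.432, 0.016], [0.432, -0.902, -0.007], [0.011, 0.013, -1.0]]
contact_force: [0.3, -0.3, 1.2]
grip_width: 0.997
```

```bash
cat >> h.py <<'E'
def rel(target,yaw):  # tool y yaw (deg), tool down
    s=monitor.state(); R=np.array(s['ee_rot']); p=np.array(s['tcp_pos'])
    y=np.array([np.cos(np.radians(yaw)),np.sin(np.radians(yaw)),0]); z=np.array([0,0,-1.]); Rt=np.c_[np.cross(y,z),y,z]
    rv=np.degrees(cv2.Rodrigues(R.T@Rt)[0].ravel())
    print('t',round(s['time_s'],2),'pos',np.round(p,1),'q',np.round(s['qpos'],2),'lin',np.round(R.T@(np.array(target)-p),1),'rot',np.round(rv,1),'F',np.round(s['contact_force'],1),'w',round(s['grip_width'],3))
E
python3 - <<'E'
from h import *
rel([579,269,405],76.5)
E
```

```text
t 2.12 pos [549.5 182.5 406.3] q [ 0.28  0.08  1.82 -0.01  1.23  1.41] lin [ 64.  -65.3   1.1] rot [   1.1    0.7 -140.9] F [ 0.3 -0.3  1.2] w 0.997
```

>>> send_rows:
  deltas:
    - {"linear": [27,-27,0],"rot": [0,0,0],"hand": -1}
    - {"linear": [27,-27,0],"rot": [0,0,0],"hand": -1}
    - {"linear": [0,0,0],"rot": [0,0,-7.1],"hand": -1}
    - {"linear": [0,0,0],"rot": [0,0,-7.1],"hand": -1}
    - {"linear": [0,0,0],"rot": [0,0,-7.1],"hand": -1}
    - {"linear": [0,0,0],"rot": [0,0,-7.1],"hand": -1}
    - {"linear": [0,0,0],"rot": [0,0,-7.1],"hand": -1}
    - {"linear": [0,0,0],"rot": [0,0,-7.1],"hand": -1}
    - {"linear": [0,0,0],"rot": [0,0,-7.1],"hand": -1}
    - {"linear": [0,0,0],"rot": [0,0,-7.1],"hand": -1}
    - {"linear": [0,0,0],"rot": [0,0,-7.1],"hand": -1}
    - {"linear": [0,0,0],"rot": [0,0,-7.1],"hand": -1}

```text
time_s: 3.12
tcp_pos: [576.5, 271.3, 405.8]
ee_rot: [[-0.132, 0.991, 0.018], [0.991, 0.132, -0.003], [-0.005, 0.018, -1.0]]
contact_force: [-0.3, 0.0, -0.1]
grip_width: 1.001
```

>>> send_rows:
  deltas:
    - {"linear": [0,0,0],"rot": [0,0,-7.1],"hand": -1}
    - {"linear": [0,0,0],"rot": [0,0,-7.1],"hand": -1}
    - {"linear": [0,0,0],"rot": [0,0,-7.1],"hand": -1}
    - {"linear": [0,0,0],"rot": [0,0,-7.1],"hand": -1}
    - {"linear": [0,0,0],"rot": [0,0,-7.1],"hand": -1}
    - {"linear": [0,0,0],"rot": [0,0,-7.1],"hand": -1}
    - {"linear": [0,0,0],"rot": [0,0,-7.1],"hand": -1}
    - {"linear": [0,0,0],"rot": [0,0,-7.1],"hand": -1}
    - {"linear": [0,0,0],"rot": [0,0,-7.1],"hand": -1}

```text
time_s: 3.87
tcp_pos: [576.4, 271.3, 406.7]
ee_rot: [[-0.951, 0.308, 0.02], [0.308, 0.951, -0.003], [-0.019, 0.004, -1.0]]
contact_force: [-1.2, -0.1, -0.6]
grip_width: 0.999
```

```bash
python3 - <<'E'
from h import *
im=imaging.get_image('wrist'); save(im,'wrist1.png')
P,C,v,u=pts(im); C=C.astype(int)
m=(np.hypot(P[:,0]-579,P[:,1]-269)<45)&(P[:,2]>84)&(P[:,2]<100)&(C[:,0]>C[:,1]+50)
q=P[m][:,:2].astype(np.float32); r=cv2.minAreaRect(q); print(m.sum(),r,P[m][:,2].mean())
q=q-q.mean(0); w,V=np.linalg.eigh(q.T@q); print(np.degrees(np.arctan2(V[1,1],V[0,1])))
rel([579,269,327],76.5)
E
```

```text
518 ((575.8402099609375, 270.5169982910156), (15.055472373962402, 34.67598342895508), 74.96331024169922) 90.275164441745
165.14545
t 3.92 pos [576.4 271.3 406.7] q [ 0.4   0.19  1.69 -0.01  1.24 -0.86] lin [-1.7 -1.7 79.7] rot [ 0.2  1.1 -4.1] F [-0.3  0.5  0.7] w 1.003
```

View pics/wrist1.png

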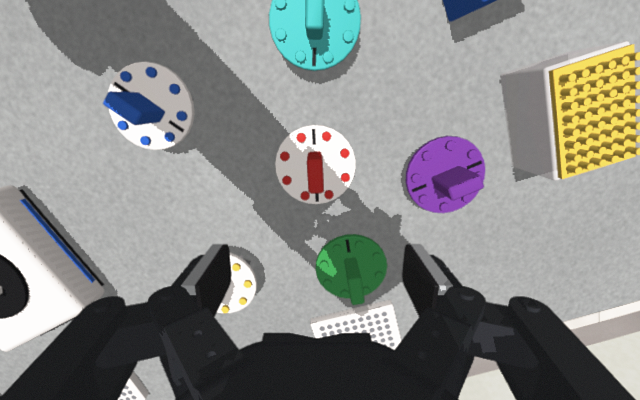

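The wrist view shows the red handle at (316,170), upright in the image, so the jaws will close across its width. The fingers' opening is clear of the green and purple parts. I'll descend now.

>>> send_rows:
  deltas:
    - {"linear": [-1,-1,0],"rot": [0.2,1.1,-3.1],"hand": -1}
    - {"linear": [0,0,30],"rot": [0,0,0],"hand": -1}
    - {"linear": [0,0,35],"rot": [0,0,0],"hand": -1}
    - {"linear": [0,0,35],"rot": [0,0,0],"hand": -1}
    - {"linear": [0,0,20],"rot": [0,0,0],"hand": -1}
    - {"linear": [0,0,0],"rot": [0,0,0],"hand": -1}

```text
time_s: 4.42
tcp_pos: [579.5, 271.1, 288.9]
ee_rot: [[-0.965, 0.263, 0.011], [0.263, 0.965, 0.005], [-0.009, 0.007, -1.0]]
contact_force: [-0.7, 0.1, -0.4]
grip_width: 1.001
```

```bash
python3 - <<'E'
from h import *
im=imaging.get_image('wrist'); save(im,'wrist2.png')
P,C,v,u=pts(im); C=C.astype(int)
m=(np.hypot(P[:,0]-579,P[:,1]-269)<45)&(P[:,2]>84)&(P[:,2]<100)&(C[:,0]>C[:,1]+50)
q=P[m][:,:2].astype(np.float32); r=cv2.minAreaRect(q); print(m.sum(),r,P[m][:,2].mean())
rel([578,269.5,227],75.5)
E
```

```text
1349 ((575.7002563476562, 270.62481689453125), (15.505112648010254, 35.28853988647461), 75.29098510742188) 90.15876452226583
t 4.47 pos [579.8 271.2 290.4] q [ 0.4   0.29  1.8  -0.    1.05 -0.91] lin [ 1.9 -2.6 63.4] rot [ 0.5  0.6 -0.8] F [-0.2 -0.1 -0.1] w 0.999
```

View pics/wrist2.png

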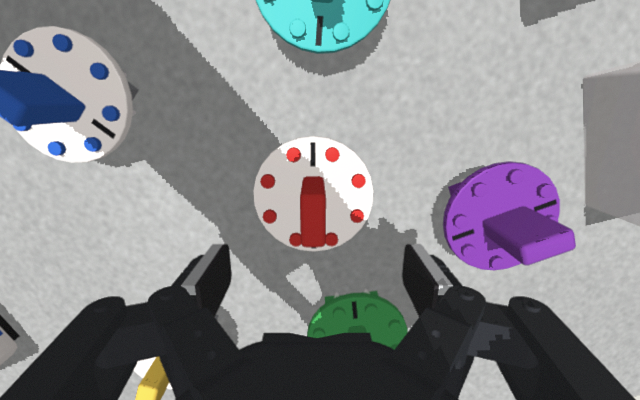

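>>> send_rows:
  deltas:
    - {"linear": [2,-2,20],"rot": [0.5,0.6,-0.7],"hand": -0.3}
    - {"linear": [0,0,20],"rot": [0,0,0],"hand": -0.3}
    - {"linear": [0,0,18],"rot": [0,0,0],"hand": -0.3}
    - {"linear": [0,0,4],"rot": [0,0,0],"hand": -0.3}
    - {"linear": [0,0,0],"rot": [0,0,0],"hand": -0.3}

```text
time_s: 4.88
tcp_pos: [581.7, 271.6, 234.7]
ee_rot: [[-0.967, 0.255, 0.011], [0.255, 0.967, 0.004], [-0.01, 0.007, -1.0]]
contact_force: [0.3, 0.1, 0.1]
grip_width: 0.651
```

```bash
python3 - <<'E'
from h import *
for n in ['wrist','side']:
    im=imaging.get_image(n); save(im,n+'3.png')
rel([577.5,269.7,227],75.5)
E
```

```text
t 4.98 pos [582.  271.7 235.7] q [ 0.4   0.35  1.83 -0.    0.95 -0.91] lin [ 3.9 -3.2  8.7] rot [ 0.4  0.6 -0.3] F [ 0.2  0.7 -0.6] w 0.651
```

View pics/wrist3.png

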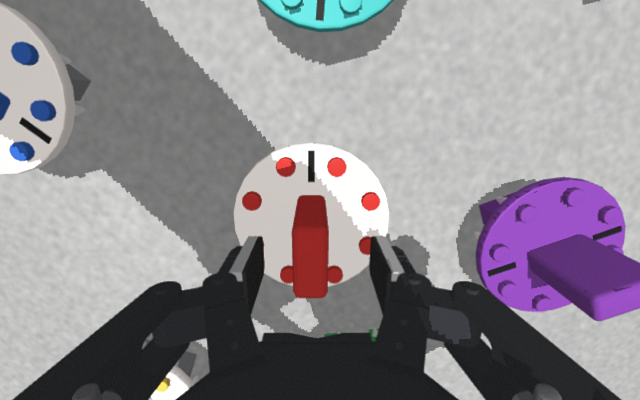

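View pics/side3.png

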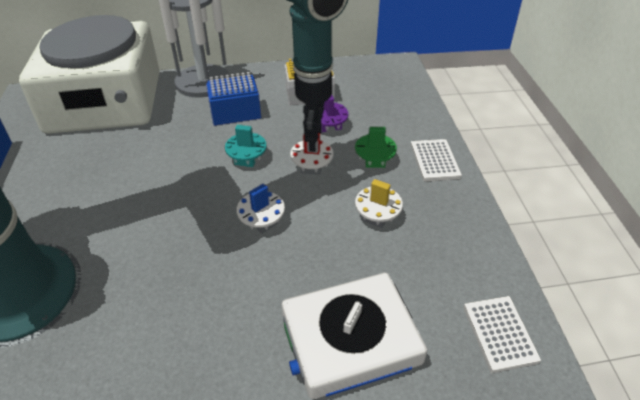

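>>> send_rows:
  deltas:
    - {"linear": [5,-3.5,7],"rot": [0.4,0.6,-0.3],"hand": -0.3}
    - {"linear": [2,-2,4],"rot": [0,0.4,0],"hand": -0.3}
    - {"linear": [1,-1,2],"rot": [0,0,0],"hand": -0.3}

```text
time_s: 5.23
tcp_pos: [574.1, 268.2, 226.9]
ee_rot: [[-0.968, 0.25, -0.0], [0.25, 0.968, 0.005], [0.002, 0.005, -1.0]]
contact_force: [0.2, 1.3, 0.1]
grip_width: 0.652
```

```bash
python3 - <<'E'
from h import *
rel([577.5,269.7,227],75.5)
E
```

```text
t 5.23 pos [574.1 268.2 226.9] q [ 0.4   0.35  1.85  0.01  0.94 -0.93] lin [-2.9  2.3 -0.1] rot [ 0.3 -0.1  0.1] F [0.2 1.3 0.1] w 0.652
```

>>> send_rows:
  deltas:
    - {"linear": [-2,1.5,0],"rot": [0,0,0],"hand": -0.3}
    - {"linear": [0,0,0],"rot": [0,0,0],"hand": 1}
    - {"linear": [0,0,0],"rot": [0,0,0],"hand": 1}
    - {"linear": [0,0,0],"rot": [0,0,0],"hand": 1}
    - {"linear": [0,0,0],"rot": [0,0,0],"hand": 1}
    - {"linear": [0,0,0],"rot": [0,0,0],"hand": 1}
    - {"linear": [0,0,0],"rot": [0,0,0],"hand": 1}
    - {"linear": [0,0,0],"rot": [0,0,0],"hand": 1}
  squeeze: 60

```text
time_s: 5.9
tcp_pos: [576.5, 269.2, 227.8]
ee_rot: [[-0.968, 0.25, 0.001], [0.25, 0.968, 0.006], [0.001, 0.006, -1.0]]
contact_force: [0.1, -0.0, 0.1]
grip_width: 0.179
```

```bash
python3 - <<'E'
from h import *
rel([577.5,269.7,227],75.5)
E
```

```text
t 5.9 pos [576.5 269.2 227.8] q [ 0.4   0.35  1.84  0.01  0.95 -0.93] lin [-0.8  0.7  0.8] rot [ 0.3 -0.   0. ] F [ 0.1 -0.   0.1] w 0.179
```

>>> send_rows:
  deltas:
    - {"linear": [0,0,-15],"rot": [0,0,0],"hand": 1}
    - {"linear": [0,0,-25],"rot": [0,0,0],"hand": 1}
    - {"linear": [0,0,-30],"rot": [0,0,0],"hand": 1}
    - {"linear": [0,0,-30],"rot": [0,0,0],"hand": 1}
    - {"linear": [0,0,-30],"rot": [0,0,0],"hand": 1}
    - {"linear": [0,0,-15],"rot": [0,0,0],"hand": 1}
    - {"linear": [0,0,0],"rot": [0,0,6],"hand": 1}
    - {"linear": [0,0,0],"rot": [0,0,7],"hand": 1}
    - {"linear": [0,0,0],"rot": [0,0,7],"hand": 1}
    - {"linear": [0,0,0],"rot": [0,0,7],"hand": 1}
    - {"linear": [0,0,0],"rot": [0,0,7],"hand": 1}
    - {"linear": [0,0,0],"rot": [0,0,7],"hand": 1}

```text
time_s: 6.9
tcp_pos: [573.4, 266.9, 371.4]
ee_rot: [[-0.552, 0.834, -0.014], [0.834, 0.552, -0.001], [0.007, -0.012, -1.0]]
contact_force: [0.8, 0.3, -2.0]
grip_width: 0.179
```

>>> send_rows:
  deltas:
    - {"linear": [0,0,0],"rot": [0,0,7],"hand": 1}
    - {"linear": [0,0,0],"rot": [0,0,7],"hand": 1}
    - {"linear": [0,0,0],"rot": [0,0,7],"hand": 1}
    - {"linear": [0,0,0],"rot": [0,0,7],"hand": 1}
    - {"linear": [0,0,0],"rot": [0,0,7],"hand": 1}
    - {"linear": [0,0,0],"rot": [0,0,7],"hand": 1}
    - {"linear": [0,0,0],"rot": [0,0,7],"hand": 1}
    - {"linear": [0,0,0],"rot": [0,0,7],"hand": 1}
    - {"linear": [0,0,0],"rot": [0,0,7],"hand": 1}

```text
time_s: 7.65
tcp_pos: [570.6, 265.7, 363.4]
ee_rot: [[0.514, 0.857, -0.026], [0.858, -0.514, -0.006], [-0.019, -0.019, -1.0]]
contact_force: [0.3, -0.5, -2.0]
grip_width: 0.175
```

```bash
python3 - <<'E'
from h import *
im=imaging.get_image('side'); save(im,'side4.png')
rel([588,-175,375],-33)
E
```

```text
t 7.7 pos [570.5 265.6 363.2] q [0.39 0.22 1.74 0.   1.21 0.94] lin [-367.7  243.5   -9.5] rot [-1.1  1.1  1.7] F [ 0.3  0.3 -3.4] w 0.175
```

View pics/side4.png

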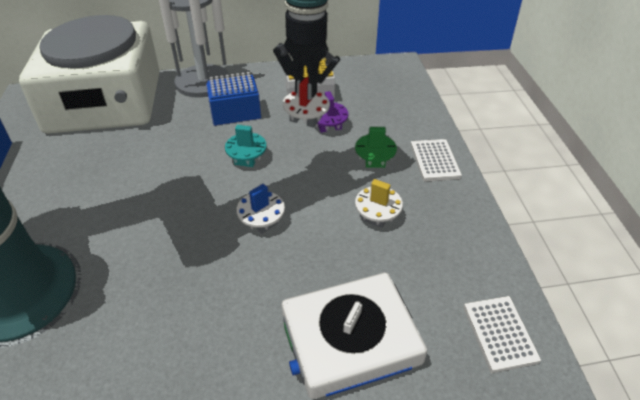

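The side view shows the red rotor held and raised at about (303,100), with every other rotor still in place. Next is the transit to the drive.

>>> send_rows:
  deltas:
    - {"linear": [-20,13,-8],"rot": [-1.1,1.1,1.7],"hand": 1}
    - {"linear": [-30,20,-2],"rot": [0,0,0],"hand": 1}
    - {"linear": [-30,20,-1.5],"rot": [0,0,0],"hand": 1}
    - {"linear": [-30,20,-1.5],"rot": [0,0,0],"hand": 1}
    - {"linear": [-30,20,-1.5],"rot": [0,0,0],"hand": 1}
    - {"linear": [-30,20,-1.5],"rot": [0,0,0],"hand": 1}
    - {"linear": [-30,20,-1.5],"rot": [0,0,0],"hand": 1}
    - {"linear": [-30,20,-1.5],"rot": [0,0,0],"hand": 1}
    - {"linear": [-30,20,-1.5],"rot": [0,0,0],"hand": 1}
    - {"linear": [-30,20,-1.5],"rot": [0,0,0],"hand": 1}

```text
time_s: 8.53
tcp_pos: [577.6, -88.8, 379.4]
ee_rot: [[0.51, 0.86, -0.007], [0.86, -0.51, 0.002], [-0.002, -0.007, -1.0]]
contact_force: [2.0, 0.9, -2.3]
grip_width: 0.178
```

```bash
python3 - <<'E'
from h import *
rel([588,-175,375],-33)
E
```

```text
t 8.53 pos [577.6 -88.8 379.4] q [-0.2   0.11  1.83  0.    1.21  0.34] lin [-68.9  52.9   4.1] rot [-0.4  0.1  2.3] F [ 2.   0.9 -2.3] w 0.178
```

>>> send_rows:
  deltas:
    - {"linear": [-25,20,0],"rot": [-0.4,0.1,2.3],"hand": 1}
    - {"linear": [-25,20,0],"rot": [0,0,0],"hand": 1}
    - {"linear": [-15,12,0],"rot": [0,0,0],"hand": 1}
    - {"linear": [0,0,0],"rot": [0,0,0],"hand": 1}
    - {"linear": [0,0,0],"rot": [0,0,0],"hand": 1}

```text
time_s: 8.95
tcp_pos: [585.4, -183.8, 377.5]
ee_rot: [[0.541, 0.841, -0.002], [0.841, -0.541, -0.002], [-0.003, -0.001, -1.0]]
contact_force: [-0.3, 1.3, -2.6]
grip_width: 0.182
```

```bash
python3 - <<'E'
from h import *
for n in ['wrist','scene','side']:
    im=imaging.get_image(n); save(im,n+'5.png')
    P,C,v,u=pts(im); C=C.astype(int)
    m=(np.hypot(P[:,0]-588,P[:,1]+175)<80)&(P[:,2]>120)&(C[:,0]>C[:,1]+50)
    q=P[m]; print(n,m.sum(),'red z',np.percentile(q[:,2],[2,50,98]).round(1) if len(q) else '')
    h=q[(q[:,2]>np.percentile(q[:,2],98)-25)]
    if len(h)>9:
        r=cv2.minAreaRect(h[:,:2].astype(np.float32)); print(np.round(r[0],1),np.round(r[1],1),r[2])
    w=(np.hypot(P[:,0]-588,P[:,1]+175)<80)&(P[:,2]>150)&(P[:,2]<225)&((C.min(1)>110)|(C[:,0]>C[:,1]+50))
    if w.sum()>20:
        e=cv2.fitEllipse(cv2.convexHull(P[w][:,:2].astype(np.float32))); print(' disc',w.sum(),e)
    b=(np.hypot(P[:,0]-588,P[:,1]+175)<32)&(P[:,2]>76)&(P[:,2]<100)
    if b.sum()>20: r=cv2.minAreaRect(P[b][:,:2].astype(np.float32)); print(' blade',b.sum(),np.round(r[0],1),np.round(r[1],1),r[2])
rel([588,-175,375],-33)
E
```

```text
wrist 5394 red z [193.9 235.6 241.3]
[ 605.4 -196.8] [36.2 63. ] 57.305076599121094
 disc 11803 ((585.301025390625, -184.4500274658203), (93.06597137451172, 93.438720703125), 69.39366149902344)
 blade 28 [ 598.5 -156.3] [0.6 9.2] 55.30986785888672
scene 555 red z [191.7 201.7 241.1]
[ 592.  -178.5] [21.2 16.4] 58.0261116027832
 disc 1346 ((588.1627197265625, -184.60227966308594), (92.98323059082031, 94.0030517578125), 133.19309997558594)
 blade 223 [ 589.6 -175.5] [45.9 11. ] 59.12284469604492
side 670 red z [190.9 210.3 239.6]
[ 585.  -191.7] [27.2 42.7] 17.566486358642578
 disc 2352 ((586.62548828125, -183.6623992919922), (92.06022644042969, 94.69816589355469), 161.89610290527344)
 blade 151 [ 584.4 -178.4] [35.  10.9] 56.48250961303711
t 9.1 pos [ 585.5 -181.9  377.7] q [-0.34  0.17  1.77 -0.    1.2   0.23] lin [ 7.2 -1.6  2.7] rot [-0.   0.2  0.3] F [-0.3  0.3 -2.3] w 0.178
```

View pics/scene5.png

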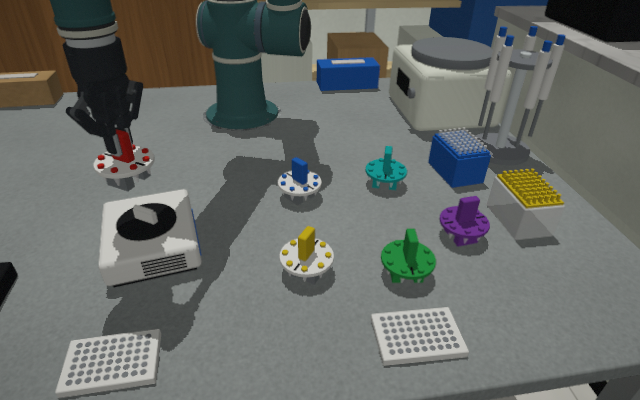

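View pics/side5.png

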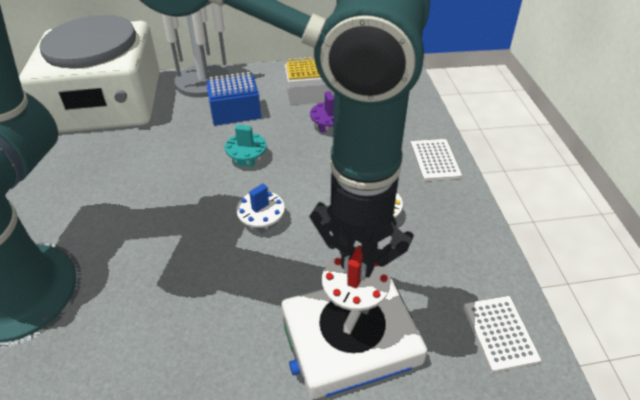

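View pics/wrist5.png

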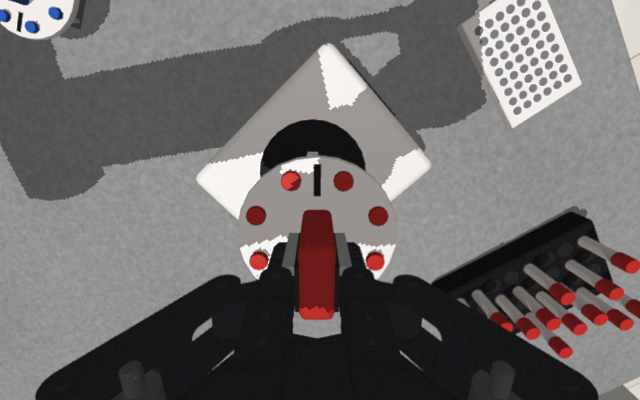

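>>> send_rows:
  deltas:
    - {"linear": [6.5,-2.5,8],"rot": [0,0,0],"hand": 1}
    - {"linear": [0,0,10],"rot": [0,0,0],"hand": 1}
    - {"linear": [0,0,8],"rot": [0,0,0],"hand": 1}
    - {"linear": [0,0,0],"rot": [0,0,0],"hand": 1}
    - {"linear": [0,0,0],"rot": [0,0,0],"hand": 1}

```text
time_s: 9.52
tcp_pos: [586.9, -168.8, 348.1]
ee_rot: [[0.533, 0.846, -0.003], [0.846, -0.533, -0.0], [-0.002, -0.003, -1.0]]
contact_force: [-0.5, -0.9, -2.8]
grip_width: 0.177
```

```bash
cat > chk.py <<'E'
from h import *
import sys
for n in ['scene','side']:
    im=imaging.get_image(n); save(im,n+sys.argv[1]+'.png')
    P,C,v,u=pts(im); C=C.astype(int)
    s=monitor.state(); z0=s['tcp_pos'][2]-155-72+42
    w=(np.hypot(P[:,0]-588,P[:,1]+175)<80)&(abs(P[:,2]-z0)<9)&((C.min(1)>110)|(C[:,0]>C[:,1]+50))
    e=cv2.fitEllipse(cv2.convexHull(P[w][:,:2].astype(np.float32))); print(n,'disc',w.sum(),np.round(e[0],1),np.round(e[1],1),'z',np.median(P[w][:,2]).round(1),'exp',z0.round(1))
    A=np.c_[P[w][:,:2],np.ones(w.sum())]; g=np.linalg.lstsq(A,P[w][:,2],rcond=None)[0]; print('  slope deg',np.degrees(g[:2]).round(1))
rel([586.8,-174.5,293],-33)
E
python3 chk.py 6
```

```text
scene disc 1109 [ 588.7 -170.7] [93.3 96.3] z 161.1 exp 162.9
  slope deg [-2.3 -0.3]
side disc 1931 [ 587.5 -169.5] [91.8 94.4] z 158.8 exp 163.4
  slope deg [-0.3  0.5]
t 9.62 pos [ 586.8 -169.1  348.4] q [-0.32  0.19  1.81 -0.    1.15  0.24] lin [-4.4  3.  55.4] rot [-0.2  0.1  0.8] F [-0.  -0.4 -2.1] w 0.181
```

```bash
python3 -c "
import cv2,numpy as np
a=cv2.imread('pics/scene6.png')[120:300,60:240];b=cv2.imread('pics/side6.png')[220:400,270:450]
cv2.imwrite('pics/c6.png',np.hstack([cv2.resize(a,(400,400)),cv2.resize(b,(400,400))]))"
```

```text
(no output)
```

View pics/c6.png

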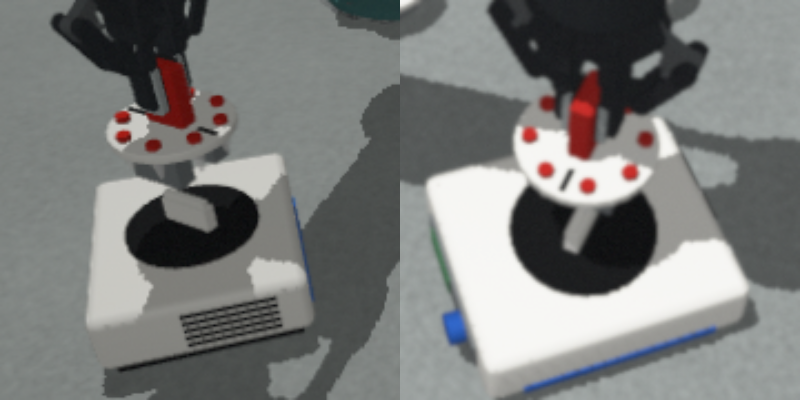

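The crops show the rotor level over the blade, with the disc's black marks parallel to it. The rotor is about 5 mm off along +y.

>>> send_rows:
  deltas:
    - {"linear": [-3.5,2.5,4],"rot": [-0.2,0.1,0.8],"hand": 1}
    - {"linear": [0,0,4],"rot": [0,0,0],"hand": 1}
    - {"linear": [0,0,4],"rot": [0,0,0],"hand": 1}
    - {"linear": [0,0,0],"rot": [0,0,0],"hand": 1}
    - {"linear": [0,0,0],"rot": [0,0,0],"hand": 1}

```text
time_s: 10.03
tcp_pos: [587.6, -174.5, 336.4]
ee_rot: [[0.547, 0.837, 0.003], [0.837, -0.547, -0.002], [0.0, 0.004, -1.0]]
contact_force: [-0.2, -0.6, -1.8]
grip_width: 0.175
```

```bash
python3 chk.py 7
```

```text
scene disc 1100 [ 591.9 -176.3] [93.2 93.6] z 149.4 exp 151.4
  slope deg [-1.8 -0.5]
side disc 1912 [ 589.5 -176. ] [92.1 92.2] z 147.3 exp 151.5
  slope deg [-0.  -0.1]
t 10.13 pos [ 587.6 -174.5  336.5] q [-0.33  0.2   1.81 -0.    1.13  0.25] lin [-0.5 -0.8 43.5] rot [ 0.2  0.  -0.1] F [ 0.1 -0.7 -3.2] w 0.18
```

>>> send_rows:
  deltas:
    - {"linear": [-0.3,-1.6,5],"rot": [0.2,0,0],"hand": 1}
    - {"linear": [0,0,6],"rot": [0,0,0],"hand": 1}
    - {"linear": [0,0,6],"rot": [0,0,0],"hand": 1}
    - {"linear": [0,0,5],"rot": [0,0,0],"hand": 1}
    - {"linear": [0,0,0],"rot": [0,0,0],"hand": 1}

```text
time_s: 10.55
tcp_pos: [586.1, -173.9, 313.0]
ee_rot: [[0.547, 0.837, 0.001], [0.837, -0.547, -0.0], [0.0, 0.001, -1.0]]
contact_force: [-0.7, -0.1, -2.7]
grip_width: 0.178
```

```bash
python3 chk.py 8;python3 -c "
import cv2,numpy as np
a=cv2.imread('pics/scene8.png')[120:300,60:240];b=cv2.imread('pics/side8.png')[220:400,270:450]
cv2.imwrite('pics/c8.png',np.hstack([cv2.resize(a,(400,400)),cv2.resize(b,(400,400))]))"
```

```text
scene disc 1081 [ 589.8 -175. ] [92.3 93.9] z 125.9 exp 128.3
  slope deg [-1.9 -0.3]
side disc 1811 [ 588.  -174.5] [91.7 94.4] z 124.4 exp 128.9
  slope deg [ 0.1 -0.6]
t 10.65 pos [ 586.4 -174.   313.9] q [-0.33  0.22  1.84  0.    1.09  0.25] lin [-0.2  0.6 20.9] rot [ 0.1 -0.  -0.1] F [ 0.3  0.8 -2.1] w 0.18
```

View pics/c8.png

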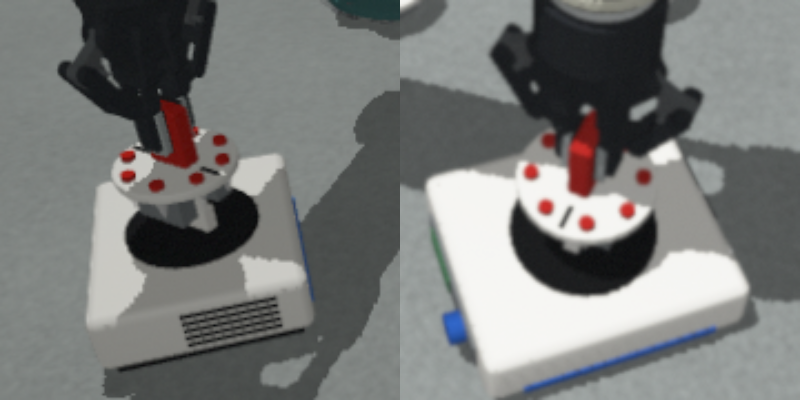

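The crops show the feet straddling the blade, with centring within 1 mm and no contact force. I'll lower it the remaining ~20 mm gently.

>>> send_rows:
  deltas:
    - {"linear": [0,0.4,5],"rot": [0,0,0],"hand": 1}
    - {"linear": [0,0,5],"rot": [0,0,0],"hand": 1}
    - {"linear": [0,0,3],"rot": [0,0,0],"hand": 1}
    - {"linear": [0,0,0],"rot": [0,0,0],"hand": 1}

```text
time_s: 10.98
tcp_pos: [587.3, -174.3, 300.5]
ee_rot: [[0.547, 0.837, 0.004], [0.837, -0.547, -0.001], [0.001, 0.004, -1.0]]
contact_force: [-0.6, 0.1, -2.9]
grip_width: 0.179
```

```bash
python3 chk.py 9
```

```text
scene disc 1064 [ 591.7 -176.2] [92.7 94.1] z 113.4 exp 115.7
  slope deg [-1.6 -0.4]
side disc 1776 [ 589.8 -174.9] [92.1 94.7] z 111.9 exp 116.1
  slope deg [ 0.2 -0.5]
t 11.08 pos [ 587.5 -174.4  301.1] q [-0.33  0.23  1.85  0.    1.06  0.25] lin [-0.5 -0.5  8.1] rot [ 0.3 -0.1 -0.1] F [ 0.2  0.  -2.1] w 0.18
```

>>> send_rows:
  deltas:
    - {"linear": [-0.5,-1,3],"rot": [0.3,0,0],"hand": 1}
    - {"linear": [0,0,2],"rot": [0,0,0],"hand": 1}
    - {"linear": [0,0,0.5],"rot": [0,0,0],"hand": 1}

```text
time_s: 11.33
tcp_pos: [586.6, -174.4, 296.0]
ee_rot: [[0.547, 0.837, 0.001], [0.837, -0.547, 0.001], [0.002, 0.0, -1.0]]
contact_force: [-0.2, -0.2, -2.6]
grip_width: 0.179
```

>>> send_rows:
  deltas:
    - {"linear": [0,0,1.5],"rot": [0,0,0],"hand": 1}
    - {"linear": [0,0,1],"rot": [0,0,0],"hand": 1}

```text
time_s: 11.5
tcp_pos: [586.7, -174.4, 293.6]
ee_rot: [[0.547, 0.837, 0.002], [0.837, -0.547, 0.001], [0.002, 0.001, -1.0]]
contact_force: [-0.6, 0.9, 2.0]
grip_width: 0.177
```

```bash
python3 chk.py 10
```

```text
scene disc 1052 [ 589.5 -175.8] [92.2 96.4] z 106.4 exp 108.7
  slope deg [-1.8 -0.3]
side disc 1760 [ 588.6 -174.8] [92.3 93.8] z 104.9 exp 108.7
  slope deg [ 0.2 -0.1]
t 11.6 pos [ 586.7 -174.4  293.7] q [-0.33  0.24  1.85  0.    1.05  0.25] lin [-0.   0.1  0.7] rot [ 0.  -0.1 -0.1] F [ 0.6  0.7 -1.9] w 0.179
```

>>> send_rows:
  deltas:
    - {"linear": [0,0,1.2],"rot": [0,0,0],"hand": 1}
    - {"linear": [0,0,1],"rot": [0,0,0],"hand": 1}

```text
time_s: 11.77
tcp_pos: [586.9, -174.5, 293.6]
ee_rot: [[0.547, 0.837, 0.002], [0.837, -0.547, 0.001], [0.002, 0.001, -1.0]]
contact_force: [-2.7, 0.4, 4.6]
grip_width: 0.176
```

```bash
python3 chk.py 11
```

```text
scene disc 1053 [ 589.6 -175.9] [92.4 96.1] z 106.3 exp 108.6
  slope deg [-1.8 -0.2]
side disc 1758 [ 588.9 -174.7] [92.2 94.5] z 104.8 exp 108.6
  slope deg [ 0.1 -0.2]
t 11.87 pos [ 586.9 -174.5  293.6] q [-0.33  0.24  1.85  0.    1.05  0.25] lin [-0.1 -0.1  0.6] rot [ 0.1 -0.1 -0.1] F [-3.6  0.9  6. ] w 0.18
```

The rotor is seated: it presses with about +6 N against −2 N while hanging, and the disc top is at about 106 mm. I'll release and retreat.

>>> send_rows:
  deltas:
    - {"linear": [0,0,0],"rot": [0,0,0],"hand": -0.3}
    - {"linear": [0,0,0],"rot": [0,0,0],"hand": -0.3}
    - {"linear": [0,0,0],"rot": [0,0,0],"hand": -0.3}
    - {"linear": [0,0,0],"rot": [0,0,0],"hand": -0.3}
    - {"linear": [0,0,0],"rot": [0,0,0],"hand": -0.3}
    - {"linear": [0,0,-10],"rot": [0,0,0],"hand": -0.3}
    - {"linear": [0,0,-20],"rot": [0,0,0],"hand": -0.3}
    - {"linear": [0,0,-30],"rot": [0,0,0],"hand": -0.3}
    - {"linear": [0,0,-30],"rot": [0,0,0],"hand": -0.3}
    - {"linear": [0,0,-30],"rot": [0,0,0],"hand": -0.3}
    - {"linear": [0,0,0],"rot": [0,0,0],"hand": -0.3}
    - {"linear": [0,0,0],"rot": [0,0,0],"hand": -0.3}

```text
time_s: 12.87
tcp_pos: [586.5, -174.5, 420.1]
ee_rot: [[0.547, 0.837, 0.003], [0.837, -0.547, 0.001], [0.002, 0.002, -1.0]]
contact_force: [0.1, -0.1, -0.9]
grip_width: 0.649
```

```bash
python3 - <<'E'
from h import *
for n in ['scene','side']:
    im=imaging.get_image(n); save(im,n+'12.png')
    P,C,v,u=pts(im); C=C.astype(int)
    d=np.hypot(P[:,0]-588,P[:,1]+175)<60
    w=d&(abs(P[:,2]-106)<9)&((C.min(1)>110)|(C[:,0]>C[:,1]+50))
    e=cv2.fitEllipse(cv2.convexHull(P[w][:,:2].astype(np.float32))); print(n,'disc',np.round(e[0],1),np.round(e[1],1),np.median(P[w][:,2]))
    m=d&(P[:,2]>148)&(P[:,2]<165)&(C[:,0]>C[:,1]+50); q=P[m]; r=cv2.minAreaRect(q[:,:2].astype(np.float32)); print(' handle top',np.percentile(q[:,2],95),r)
    for nm,c in (('blue',(460,116)),('yel',(691,100))):
        t=P[(np.hypot(P[:,0]-c[0],P[:,1]-c[1])<75)&(P[:,2]>34)&(P[:,2]<48)]
        e=cv2.fitEllipse(cv2.convexHull(t[:,:2].astype(np.float32))); print(' ',nm,np.round(e[0],1),np.round(e[1],1))
rel([587,-174,400],-33)
E
python3 -c "
import cv2,numpy as np
a=cv2.imread('pics/scene12.png')[100:300,60:320];b=cv2.imread('pics/side12.png')[200:400,240:500]
cv2.imwrite('pics/c12.png',np.vstack([cv2.resize(a,(390,300)),cv2.resize(b,(390,300))]))"
```

```text
scene disc [ 590.1 -176. ] [92.3 95.7] 106.33528358835419
 handle top 157.18876876405065 ((589.9647827148438, -174.63873291015625), (35.91206741333008, 16.947982788085938), 55.47846603393555)
  blue [458.7 116.4] [92.9 95.6]
  yel [692.   99.9] [92.9 94.2]
side disc [ 589.  -174.6] [92.4 94.7] 104.68343942867193
 handle top 155.67244026136407 ((588.1441040039062, -175.0697479248047), (35.9146842956543, 16.118263244628906), 56.742835998535156)
  blue [459.4 116.7] [93.6 94.3]
  yel [688.8  80.2] [48.4 79.5]
t 12.97 pos [ 586.7 -174.6  419.6] q [-0.33  0.14  1.73  0.    1.27  0.25] lin [ 0.6 -0.1 19.6] rot [ 0.1 -0.1 -0.1] F [ 0.2 -0.6 -0.1] w 0.651
```

View pics/c12.png

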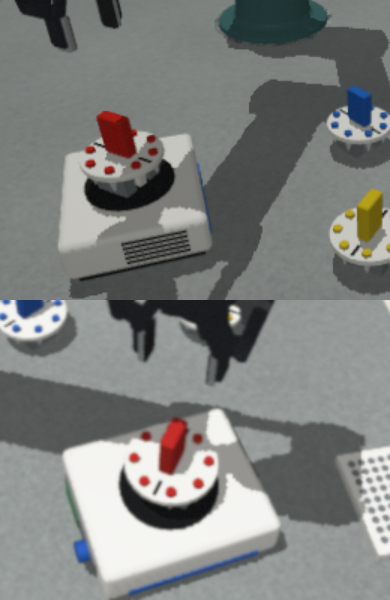

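The pictures show the rotor standing level and home, with the handle top at about 156 mm (66 + 90). It is centred within about 1 mm and in line within about 2°. Blue and yellow are unmoved and the gripper is clear.

```bash
python3 -c "
from plant import robot
print(robot.close_job())"
```

```text
the job is handed in; nothing more can be done
None
```

The red rotor is on the mixer, fully home over the blade, and released; I handed the job in at about 13 s of the 38 s allowed. I gripped it by its handle, turned it until its slot lined up with the blade, and lowered it in the grip until it pressed on the drive table.

- **Seating:** the handle top measured 156–157 mm against 156 expected, so it is fully down. Its axis is within about 1.5 mm of the drive's, its slot is in line with the blade within about 3°, and it looks level in the pictures.
- **Bystanders:** the scene camera puts the blue and yellow rotors within about 1–2 mm of where they started. The side camera agrees for blue. Its yellow reading was unusable because the gripper partly hid that rotor.
- **Gripper:** it is about 125 mm above the release height, and the wrist force is near zero.
- **Disagreement:** the cameras differ by 1–2 mm, within their stated calibration. A fit of the disc from the scene camera showed about 2° of tilt, while the side camera showed almost none; the limit is 6°.

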